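# Sort the sample containers into their trays

### The job

Put the five loose white containers with blue caps into the trays: each goes into the tray that already holds one of its own shape (slender vials with the vial, the squat pot with the pot, square bottles with the square bottle). Stand each one upright and flat on the tray floor, setting it down gently rather than dropping it, and let go. Leave the timer and the black cup where they are.

Things in the scene. Friction and masses are not known exactly. Their poses are not given: they have to be found in the camera images.
- vial_a_center (a point): slender round sample vial with a blue cap, 25 mm diameter, 75 mm tall, standing upright loose on the bench; point at its centre, 37.5 mm above its underside; z up. The two vials are alike.
- vial_b_center (a point): slender round sample vial with a blue cap, 25 mm diameter, 75 mm tall, standing upright loose on the bench; point at its centre, 37.5 mm above its underside; z up. The two vials are alike.
- pot_center (a point): squat round white specimen pot with a flat blue lid of the same diameter, 50 mm diameter, 60 mm tall, standing upright loose on the bench; point at its centre, 30 mm above its underside; z up.
- bottle_a_center (a point): square white bottle with a round blue cap, standing upright loose on the bench: body 40 x 40 mm and 52 mm high, cap 26 mm diameter, 68 mm tall in all; point half-way up, 34 mm above its underside; x and y are normal to the flat sides (turned at most about 17 degrees from the world axes at the start), z up. The two bottles are alike.
- bottle_b_center (a point): square white bottle with a round blue cap, standing upright loose on the bench: body 40 x 40 mm and 52 mm high, cap 26 mm diameter, 68 mm tall in all; point half-way up, 34 mm above its underside; x and y are normal to the flat sides (turned at most about 17 degrees from the world axes at the start), z up. The two bottles are alike.
- tray_vial: Tray for the vials: low open aluminium tray fixed to the bench, 110 (x) x 190 mm (y) outside, walls 4 mm thick, rim 12 mm and floor 3 mm above the bench; origin under its middle at bench level, y along its length. One vial of the same size is fixed upright in it at x = 0, y = +62 mm; the rest is free. Trays are alike but for this; turned at most 15 degrees from length along world y.
- tray_pot: Tray for the pot: low open aluminium tray fixed to the bench, 110 (x) x 190 mm (y) outside, walls 4 mm thick, rim 12 mm and floor 3 mm above the bench; origin under its middle at bench level, y along its length. One pot of the same size is fixed upright in it at x = 0, y = +62 mm; the rest is free. Trays are alike but for this; turned at most 15 degrees from length along world y.
- tray_bottle: Tray for the square bottles: low open aluminium tray fixed to the bench, 110 (x) x 190 mm (y) outside, walls 4 mm thick, rim 12 mm and floor 3 mm above the bench; origin under its middle at bench level, y along its length. One square bottle of the same size is fixed upright in it at x = 0, y = +62 mm; the rest is free. Trays are alike but for this; turned at most 15 degrees from length along world y.
- timer_center (a point): grey bench timer, a flat box 55 (x) x 42 (y) x 24 mm with a small display, lying loose among the containers; not to be moved; point at its centre.
- cup_center (a point): empty open black plastic cup, 56 mm across the rim, 45 mm tall, standing loose among the containers; not to be moved; point half-way up on its axis.
Not all that is in view belongs to the job. Leave any brown look-alike of the tray_vial alone.

How it is judged:
By the outcome, as a careful person would: the job done as asked, in the order asked, and still so for the second after the job is handed in, with the robot touching nothing.
It also fails if it takes over 125 s, if anything falls off the work surface, if the arm or the gripper's body presses on something with over 40 N, if the wrist force passes 120 N, or if a joint passes its speed limit or range.

### The arm

A 6-joint arm with a two-finger parallel gripper is mounted at the origin on the work surface. World frame = base frame: x ahead of the robot, y to its left, z up, the work surface at z = 0. Lengths are in mm, angles in degrees, forces in N, time in s.
With the tool pointing down it reaches from about 400 to 925 mm from the base axis. Payload 12.5 kg.
Tool frame: the origin (TCP) lies midway between the tips of the shut fingers; the grasp point (between the pads) lies 19 mm behind it; z points along the fingers, y is the line along which they close (so a half turn about z gives the same grasp; the last joint's range is limited). The gripper opens to 95 mm and grips with 3 to 60 N. Pads are 20 mm wide; open, the fingers measure 119 mm over their backs; the gripper's body (75 mm by 180 mm) begins 59 mm behind the grasp point.
Start: joints at [-79.389, 28.126, 89.318, -0, 62.55, -6.05], TCP at [179.222, -598.771, 214.661] pointing down, gripper open.
Joint ranges: [-177.58, 177.58], [-47.91, 125.51], [2.72, 160], [-65.01, 245.01], [3.68, 167.84], [-153.87, 153.87]. Speed limits (degrees/s): [127.2, 127.2, 159.86, 180, 180, 180].

### API

Orientations are given as [roll, pitch, yaw] about the fixed x, y, z axes, in that order (R = Rz(yaw) Ry(pitch) Rx(roll)).
In Python, from plant import read_state, get_image, arm gives the robot as it stands. The module is installed in compiled form; this text tells all that it offers.
- The arm moves only by the tool jog_arm, never from a script. Its argument "plan" is a list of rows, each an object of numbers: "tx", "ty", "tz": the shift along the world's x, y, z in mm; "spin": the turn about the world's z in rad; "jaw": the closure, from 0 (fully open) to 1 (shut). In form: [{"tx": .., "ty": .., "tz": .., "spin": .., "jaw": ..}, ...]. A call has exactly 8 rows; each row shifts and turns the commanded pose from where the row before left it; what a row does not reach is not made up. A row lasts 1/8 s, in which the tool goes at most 62.5 mm and 10.7 degrees, less where a joint would pass 70% of its speed; a pose out of reach is approached as far as the arm can. A call with a gripper value outside its range is refused whole. The fingers move at their own pace and stop on an object; the grip force is fixed at half the most. Time passes only in rows, so rows that do not move let the fingers close, or fill a call up. It gives the time, the measured TCP pose, the force, the opening and the grip force at its end, in the units of the state.
- read_state(): the state, without advancing time (a new reading comes with each control period).
- get_image(name): name is "side" or "top"; returns a dict with "color" (384x512x3 uint8, red, green, blue), "mtx" (3x3 intrinsics, pixels), "distortion" ([k1, k2, p1, p2, k3] as OpenCV has them; the pictures are not rectified), "T" (4x4, takes a point from camera to world coordinates). Camera axes: x right, y down, z forward; pixel columns grow to the right and rows downward; lengths in mm; the calibration is good to about 2 mm. A picture is of the moment at which its call begins. There is no depth.
- arm.job_done(): hands the job in; it is judged then, once.
The state is a dict: "time": time; "q": joint angles; "qd": joint speeds; "joint_torque": joint torques, N m; "tcp_pos": TCP position; "tcp_rot": TCP orientation; "contact_force": force on the tool from outside, world axes, zero at the start; "wrist_torque": the same for the moment, N m; "opening": finger opening in mm; "grip_force": force on a finger pad.
Only numpy, scipy, OpenCV 4.12 (cv2) and the standard library are available. Lean on these libraries where they do the work, as an engineer would, in place of code of your own. Each camera call takes 0.05 s, during which the arm holds its last target. There are 200 camera calls.

## Working session

There is one attempt and no reset: what is moved stays moved. The work goes in short steps, Python scripts to look and compute and a tool call to move; the robot and the scene stay as the last step left them, time stands still between calls to the robot, and variables do not carry over. Pictures are saved under pics/ and viewed, at most 14 in all, crops included, and the job is handed in when it is done.

Besides the shell and the picture viewer there is one more tool, called in YAML: its name, and indented under it one key for each argument. jog_arm: Moves the arm, as the interface text tells. Its arguments: {"type":"object","properties":{"plan":{"type":"array","items":{"type":"object","properties":{"tx":{"type":"number"},"ty":{"type":"number"},"tz":{"type":"number"},"spin":{"type":"number"},"jaw":{"type":"number"}}}}},"required":["plan"]}

```bash
mkdir -p pics
python3 - <<'E'
from plant import read_state, get_image
import cv2,numpy as np
for n in("side","top"):
    d=get_image(n); cv2.imwrite(f"pics/{n}0.png",cv2.resize(d["color"][:,:,::-1],(800,600),interpolation=cv2.INTER_CUBIC))
    cv2.imwrite(f"{n}0raw.png",d["color"][:,:,::-1])
    np.savez(f"{n}.npz",K=d["mtx"],D=d["distortion"],T=d["T"]);print(n,d["mtx"],d["distortion"],np.round(d["T"],3))
print(read_state())
E
```

```text
side [[492.54022923   0.         258.00131492]
 [  0.         492.54022923 194.58565537]
 [  0.           0.           1.        ]] [-0.14150134  0.          0.          0.          0.        ] [[-8.71000e-01 -3.50000e-01  3.45000e-01  2.78550e+01]
 [-4.91000e-01  6.46000e-01 -5.84000e-01  6.47651e+02]
 [-1.80000e-02 -6.78000e-01 -7.35000e-01  8.61827e+02]
 [ 0.00000e+00  0.00000e+00  0.00000e+00  1.00000e+00]]
top [[369.01980101   0.         253.92284492]
 [  0.         369.01980101 196.70917719]
 [  0.           0.           1.        ]] [0.00322645 0.         0.         0.         0.        ] [[ 2.000000e-03 -9.910000e-01  1.310000e-01  2.863670e+02]
 [-1.000000e+00 -5.000000e-03 -1.500000e-02  9.998000e+00]
 [ 1.600000e-02 -1.310000e-01 -9.910000e-01  1.035609e+03]
 [ 0.000000e+00  0.000000e+00  0.000000e+00  1.000000e+00]]
{'time': 0.1, 'q': array([-7.93879797e+01,  2.81604201e+01,  8.93452568e+01, -2.08910421e-03,
        6.25497562e+01, -6.04991437e+00]), 'qd': array([-0.05258592, -0.02962809, -0.03806924, -0.11913464, -0.01633294,
       -0.00439567]), 'joint_torque': array([ 2.50363060e-03, -6.13624549e+01, -2.58605897e+01,  6.94141374e-02,
        4.70198644e-02, -5.06965682e-05]), 'tcp_pos': array([ 179.18317211, -598.54915158,  214.13142877]), 'tcp_rot': array([-1.79944680e+02, -3.99971690e-03,  1.66628967e+01]), 'contact_force': array([-0.7480429 , -0.14840487, -0.14813809]), 'wrist_torque': array([-0.02761463,  0.0086786 , -0.02054885]), 'grip_force': 0.0, 'opening': 95.20460085848448}
```

View pics/top0.png

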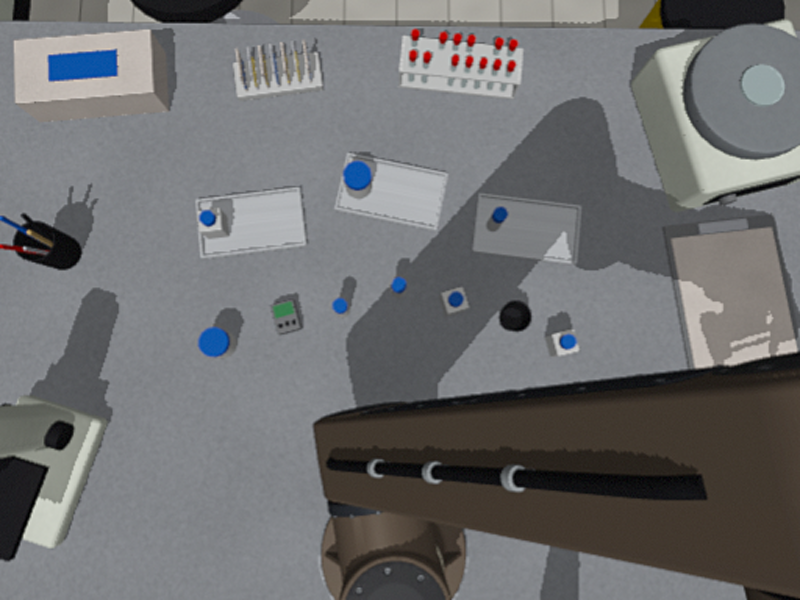

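View pics/side0.png

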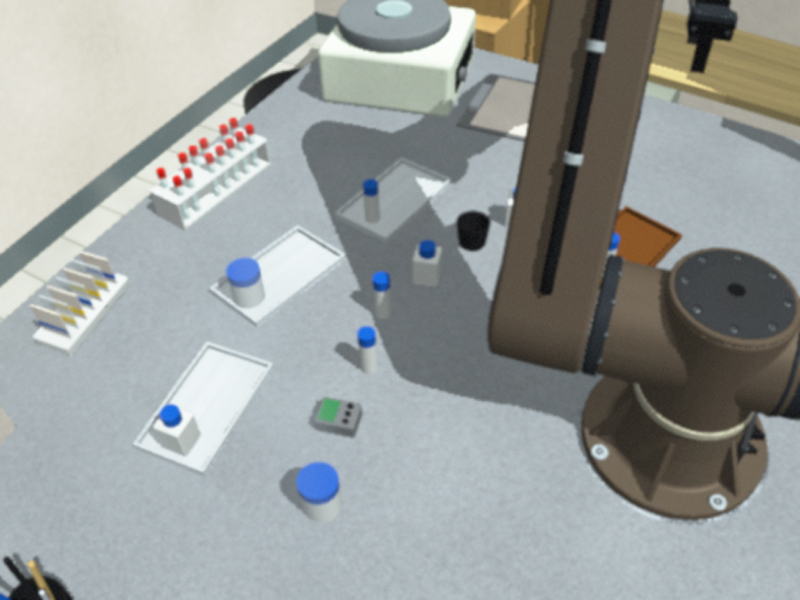

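Top view (800x600): bottle tray at about (250,222), pot tray at (392,190), vial tray at (527,228). The loose pot is at (214,342), the vials at (341,305) and (399,285), and the bottles at (456,299) and (568,342). The timer is at (286,316) and the cup at (515,316). The side view agrees and also shows a brown tray behind the arm.

```bash
cat > h.py <<'E'
import cv2,numpy as np
C={n:np.load(n+".npz") for n in("side","top")}
def proj(n,P):
    c=C[n];Ti=np.linalg.inv(c["T"]);return cv2.projectPoints(np.asarray(P,float).reshape(-1,3),cv2.Rodrigues(Ti[:3,:3])[0],Ti[:3,3],c["K"],c["D"])[0].reshape(-1,2)
def ray(n,uv,z):
    c=C[n];p=cv2.undistortPoints(np.asarray(uv,float).reshape(-1,1,2),c["K"],c["D"]).reshape(-1,2)
    d=np.c_[p,np.ones(len(p))]@c["T"][:3,:3].T;o=c["T"][:3,3];return o+d*((z-o[2])/d[:,2])[:,None]
def blobs(n,img):
    h=cv2.cvtColor(img,cv2.COLOR_BGR2HSV);m=cv2.inRange(h,(100,120,40),(125,255,255))
    k,l,s,c=cv2.connectedComponentsWithStats(m);return [(c[i],s[i,4]) for i in range(1,k) if s[i,4]>8]
def warp(n,img,z,x0,x1,y0,y1,s):  # image up=+x, left=+y
    X,Y=np.meshgrid(np.arange(x1,x0,-1/s),np.arange(y1,y0,-1/s),indexing="ij")
    uv=proj(n,np.c_[X.ravel(),Y.ravel(),np.full(X.size,z)]).reshape(X.shape+(2,)).astype(np.float32)
    return cv2.remap(img,uv[...,0],uv[...,1],cv2.INTER_CUBIC)
E
python3 - <<'E'
from h import *
for n in("top","side"):
    im=cv2.imread(n+"0raw.png")
    for c,a in blobs(n,im): print(n,c.round(1),a,"z65:",ray(n,c,65)[0,:2].round(1))
im=cv2.imread("top0raw.png")
w=warp("top",im,12,480,760,-230,330,1.4);cv2.imwrite("pics/w.png",w);print(w.shape)
w=warp("side",cv2.imread("side0raw.png"),12,480,760,-230,330,1.4);cv2.imwrite("pics/ws.png",w)
E
```

```text
top [52.5 41.4] 724 z65: [846.8 555.8]
top [228.3 111.9] 267 z65: [647.5  65.4]
top [319.4 137.2] 72 z65: [ 578.1 -182.6]
top [132.4 139.3] 77 z65: [568.8 322.6]
top [  8.6 143.6] 60 z65: [554.2 650.9]
top [255.  181.9] 74 z65: [454.2  -7.8]
top [291.2 191.1] 65 z65: [ 429.7 -104.3]
top [217.1 195.2] 73 z65: [417.7  92.5]
top [136.5 218.4] 297 z65: [355.6 302.4]
top [363.2 218.1] 75 z65: [ 358.3 -294.4]
side [236.5 119.4] 80 z65: [ 580.2 -189.2]
side [392.7 154.4] 45 z65: [ 182.8 -253.9]
side [273.1 158.8] 94 z65: [ 427.  -103.1]
side [155.1 173.5] 271 z65: [644.6  69.9]
side [243.4 179.3] 118 z65: [454.3 -11.1]
side [ 54.  192.5] 12 z65: [816.4 231.5]
side [234.1 214.9] 127 z65: [417.6  89.4]
side [108.8 265.5] 143 z65: [568.3 322.3]
side [203.  308.4] 555 z65: [351.  309.5]
side [  2.7 382.2] 19 z65: [573.3 609.9]
(392, 784, 3)
```

View pics/w.png

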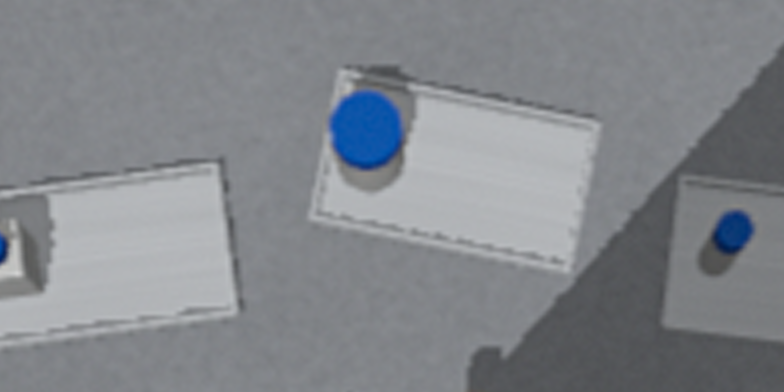

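View pics/ws.png

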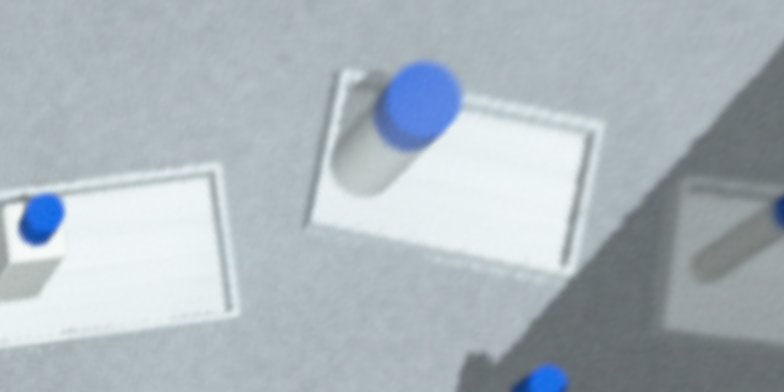

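The warped views give pot tray corners at (341,67), (601,122), (570,272) and (308,221), which matches 190x110 with yaw about -12°. Next come triangulated caps, full tray corners and bottle yaws.

Run:
```python
from h import *
from scipy.optimize import least_squares as L
pairs=dict(fv=((319.4,137.2),(236.5,119.4)),fb=((132.4,139.3),(108.8,265.5)),fp=((228.3,111.9),(155.1,173.5)),va=((217.1,195.2),(234.1,214.9)),vb=((255,181.9),(243.4,179.3)),ba=((291.2,191.1),(273.1,158.8)),pot=((136.5,218.4),(203,308.4)))
for k,(t,s) in pairs.items():
    f=lambda P:np.r_[proj("top",P)[0]-t,proj("side",P)[0]-s]
    r=L(f,[450,0,60]);print(k,r.x.round(1),"res",np.abs(r.fun).max().round(2))
print("bb z62",ray("top",(363.2,218.1),62).round(1))
T={"vial":[(481,194),(580,206),(577,263),(473,251)],"bottle":[(196,199),(302,186),(306,243),(202,257)],"pot":[(348,152),(447,171),(437,229),(335,209)]}
for k,c in T.items():
    w=ray("top",np.array(c)*.64-.2,12)[:,:2]
    e=(w[0]+w[3]-w[1]-w[2])/2; print(k,w.mean(0).round(1),"len",np.linalg.norm(e).round(1),"yaw",np.degrees(np.arctan2(-e[0],e[1])).round(1))
im=cv2.imread("top0raw.png")
a=warp("top",im,52,380,480,-160,-50,3.5);b=warp("top",im,52,310,410,-350,-240,3.5)
cv2.imwrite("pics/b.png",np.hstack([a,b]));print(a.shape)
cv2.imwrite("pics/v.png",warp("top",im,12,430,700,-370,370,1.05))
```

```text
fv [ 575.5 -181.4   72.3] res 0.15
fb [568.3 322.4  65.2] res 0.11
fp [649.5  65.7  59.1] res 0.12
va [416.6  91.9  68.3] res 0.28
vb [452.8  -8.1  68.7] res 0.24
ba [ 429.1 -105.    62.7] res 0.38
pot [355.6 305.2  54.6] res 0.25
bb z62 [[ 358.7 -295.2   62. ]]
vial [ 568.8 -244.7] len 187.0 yaw -6.6
bottle [578.9 259. ] len 191.1 yaw 8.0
pot [639.4   4.4] len 188.4 yaw -10.9
(350, 385, 3)
```

View pics/b.png

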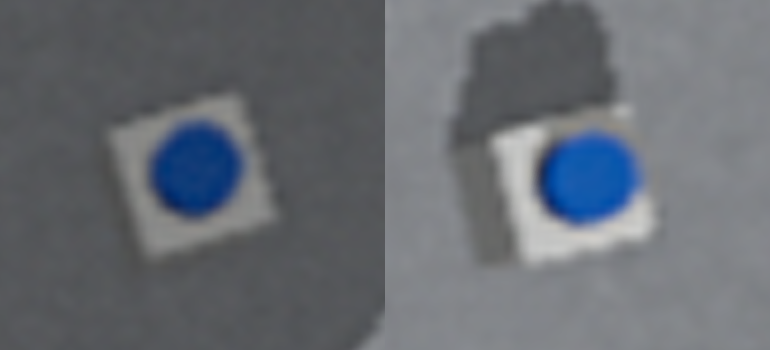

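View pics/v.png

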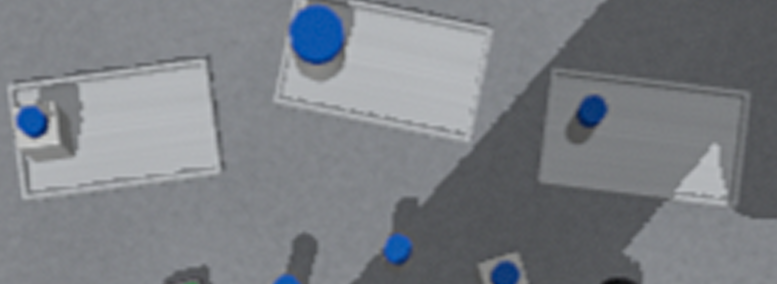

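Bottle yaws are about +16.5° for a and +12.5° for b. The tray poses agree with their fixed items to about 2 mm. I'll start with bottle b at (357,-294.6).

jog_arm:
  plan:
    - {"tx":19.8,"ty":33.8,"tz":-8,"spin":0.1665,"jaw":0.35}
    - {"tx":19.8,"ty":33.8,"tz":-8,"spin":0.1665,"jaw":0.35}
    - {"tx":19.8,"ty":33.8,"tz":-8,"spin":0.1665,"jaw":0.35}
    - {"tx":19.8,"ty":33.8,"tz":-8,"spin":0.1665,"jaw":0.35}
    - {"tx":19.8,"ty":33.8,"tz":-8,"spin":0.1665,"jaw":0.35}
    - {"tx":19.8,"ty":33.8,"tz":-8,"spin":0.1665,"jaw":0.35}
    - {"tx":19.8,"ty":33.8,"tz":-8,"spin":0.1665,"jaw":0.35}
    - {"tx":19.8,"ty":33.8,"tz":-8,"spin":0.1665,"jaw":0.35}

```text
time: 1.1
tcp_pos: [338.1, -327.2, 150.3]
tcp_rot: [180.0, -0.0, 93.3]
contact_force: [-0.6, 0.2, 0.7]
opening: 61.8
grip_force: 0.0
```

jog_arm:
  plan:
    - {"tx":19.4,"ty":33.8,"tz":-6,"spin":0.1665,"jaw":0.35}
    - {"tx":0,"ty":0,"tz":0,"spin":0,"jaw":0.35}
    - {"tx":0,"ty":0,"tz":0,"spin":0,"jaw":0.35}
    - {"tx":0,"ty":0,"tz":0,"spin":0,"jaw":0.35}
    - {"tx":0,"ty":0,"tz":0,"spin":0,"jaw":0.35}
    - {"tx":0,"ty":0,"tz":0,"spin":0,"jaw":0.35}
    - {"tx":0,"ty":0,"tz":0,"spin":0,"jaw":0.35}
    - {"tx":0,"ty":0,"tz":0,"spin":0,"jaw":0.35}

```text
time: 2.1
tcp_pos: [357.0, -294.6, 144.7]
tcp_rot: [180.0, 0.0, 102.5]
contact_force: [0.2, 0.4, 0.6]
opening: 61.3
grip_force: 0.0
```

jog_arm:
  plan:
    - {"tz":-30,"jaw":0.35}
    - {"tz":-30,"jaw":0.35}
    - {"tz":-30,"jaw":0.35}
    - {"tz":-20,"jaw":0.35}
    - {"tz":-14.7,"jaw":0.35}
    - {"tz":0,"jaw":0.35}
    - {"tz":0,"jaw":1}
    - {"tz":0,"jaw":1}

```text
schema error: expected keys tx, ty, tz, spin, jaw
```

jog_arm:
  plan:
    - {"tz":0,"jaw":1}
    - {"tz":0,"jaw":1}
    - {"tz":0,"jaw":1}
    - {"tz":0,"jaw":1}
    - {"tz":10,"jaw":1}
    - {"tz":20,"jaw":1}
    - {"tz":30,"jaw":1}
    - {"tz":30,"jaw":1}

```text
schema error: expected keys tx, ty, tz, spin, jaw
```

jog_arm:
  plan:
    - {"tx":0,"ty":0,"tz":-30,"spin":0,"jaw":0.35}
    - {"tx":0,"ty":0,"tz":-30,"spin":0,"jaw":0.35}
    - {"tx":0,"ty":0,"tz":-30,"spin":0,"jaw":0.35}
    - {"tx":0,"ty":0,"tz":-20,"spin":0,"jaw":0.35}
    - {"tx":0,"ty":0,"tz":-14.7,"spin":0,"jaw":0.35}
    - {"tx":0,"ty":0,"tz":0,"spin":0,"jaw":0.35}
    - {"tx":0,"ty":0,"tz":0,"spin":0,"jaw":1}
    - {"tx":0,"ty":0,"tz":0,"spin":0,"jaw":1}

```text
time: 3.1
tcp_pos: [357.2, -294.8, 20.6]
tcp_rot: [180.0, 0.1, 102.5]
contact_force: [0.6, 0.7, -0.3]
opening: 47.0
grip_force: 0.0
```

jog_arm:
  plan:
    - {"tx":0,"ty":0,"tz":0,"spin":0,"jaw":1}
    - {"tx":0,"ty":0,"tz":0,"spin":0,"jaw":1}
    - {"tx":0,"ty":0,"tz":0,"spin":0,"jaw":1}
    - {"tx":0,"ty":0,"tz":0,"spin":0,"jaw":1}
    - {"tx":0,"ty":0,"tz":10,"spin":0,"jaw":1}
    - {"tx":0,"ty":0,"tz":20,"spin":0,"jaw":1}
    - {"tx":0,"ty":0,"tz":30,"spin":0,"jaw":1}
    - {"tx":0,"ty":0,"tz":30,"spin":0,"jaw":1}

```text
time: 4.1
tcp_pos: [356.9, -294.4, 111.4]
tcp_rot: [180.0, -0.0, 102.5]
contact_force: [-0.2, -0.1, -1.2]
opening: 40.0
grip_force: 29.8
```

jog_arm:
  plan:
    - {"tx":9,"ty":20,"tz":20,"spin":-0.01,"jaw":1}
    - {"tx":18,"ty":40,"tz":20,"spin":-0.01,"jaw":1}
    - {"tx":18,"ty":40,"tz":0,"spin":-0.01,"jaw":1}
    - {"tx":18,"ty":40,"tz":0,"spin":-0.01,"jaw":1}
    - {"tx":18,"ty":40,"tz":0,"spin":-0.01,"jaw":1}
    - {"tx":18,"ty":40,"tz":0,"spin":-0.01,"jaw":1}
    - {"tx":18,"ty":40,"tz":0,"spin":-0.01,"jaw":1}
    - {"tx":18,"ty":40,"tz":0,"spin":-0.01,"jaw":1}

```text
time: 5.1
tcp_pos: [492.3, 6.9, 150.6]
tcp_rot: [180.0, 0.0, 97.9]
contact_force: [1.1, 0.3, -0.9]
opening: 39.9
grip_force: 29.8
```

jog_arm:
  plan:
    - {"tx":20,"ty":40,"tz":0,"spin":0,"jaw":1}
    - {"tx":20,"ty":40,"tz":0,"spin":0,"jaw":1}
    - {"tx":20,"ty":40,"tz":0,"spin":0,"jaw":1}
    - {"tx":20,"ty":40,"tz":0,"spin":0,"jaw":1}
    - {"tx":14.6,"ty":36.6,"tz":0,"spin":0,"jaw":1}
    - {"tx":0,"ty":0,"tz":-30,"spin":0,"jaw":1}
    - {"tx":0,"ty":0,"tz":-40,"spin":0,"jaw":1}
    - {"tx":0,"ty":0,"tz":-30,"spin":0,"jaw":1}

```text
time: 6.1
tcp_pos: [586.1, 202.1, 49.1]
tcp_rot: [-180.0, 0.0, 98.0]
contact_force: [0.5, -0.2, -1.6]
opening: 39.6
grip_force: 29.8
```

jog_arm:
  plan:
    - {"tx":0,"ty":0,"tz":-10,"spin":0,"jaw":1}
    - {"tx":0,"ty":0,"tz":-8,"spin":0,"jaw":1}
    - {"tx":0,"ty":0,"tz":-4,"spin":0,"jaw":1}
    - {"tx":0,"ty":0,"tz":-2,"spin":0,"jaw":1}
    - {"tx":0,"ty":0,"tz":-1,"spin":0,"jaw":1}
    - {"tx":0,"ty":0,"tz":-1,"spin":0,"jaw":1}
    - {"tx":0,"ty":0,"tz":0,"spin":0,"jaw":1}
    - {"tx":0,"ty":0,"tz":0,"spin":0,"jaw":1}

```text
time: 7.1
tcp_pos: [586.7, 202.1, 24.1]
tcp_rot: [180.0, -0.0, 97.9]
contact_force: [1.5, -0.0, -0.8]
opening: 40.4
grip_force: 29.8
```

jog_arm:
  plan:
    - {"tx":0,"ty":0,"tz":-0.5,"spin":0,"jaw":1}
    - {"tx":0,"ty":0,"tz":-0.4,"spin":0,"jaw":1}
    - {"tx":0,"ty":0,"tz":-0.3,"spin":0,"jaw":1}
    - {"tx":0,"ty":0,"tz":0,"spin":0,"jaw":1}
    - {"tx":0,"ty":0,"tz":0,"spin":0,"jaw":1}
    - {"tx":0,"ty":0,"tz":0,"spin":0,"jaw":1}
    - {"tx":0,"ty":0,"tz":0,"spin":0,"jaw":1}
    - {"tx":0,"ty":0,"tz":0,"spin":0,"jaw":1}

```text
time: 8.1
tcp_pos: [586.7, 202.1, 23.5]
tcp_rot: [180.0, -0.0, 97.9]
contact_force: [-2.6, 0.1, 7.0]
opening: 40.1
grip_force: 29.8
```

jog_arm:
  plan:
    - {"tx":0,"ty":0,"tz":0,"spin":0,"jaw":0.4}
    - {"tx":0,"ty":0,"tz":0,"spin":0,"jaw":0.35}
    - {"tx":0,"ty":0,"tz":0,"spin":0,"jaw":0.35}
    - {"tx":0,"ty":0,"tz":0,"spin":0,"jaw":0.35}
    - {"tx":0,"ty":0,"tz":17.2,"spin":0,"jaw":0.35}
    - {"tx":0,"ty":0,"tz":30,"spin":0,"jaw":0.35}
    - {"tx":0,"ty":0,"tz":40,"spin":0,"jaw":0.35}
    - {"tx":0,"ty":0,"tz":30,"spin":0,"jaw":0.35}

```text
time: 9.1
tcp_pos: [586.9, 202.1, 142.9]
tcp_rot: [179.9, -0.0, 97.9]
contact_force: [0.6, -0.4, -0.3]
opening: 61.6
grip_force: 0.0
```

jog_arm:
  plan:
    - {"tx":-19.6,"ty":-38.4,"tz":0,"spin":0.02,"jaw":0.35}
    - {"tx":-19.6,"ty":-38.4,"tz":0,"spin":0.02,"jaw":0.35}
    - {"tx":-19.6,"ty":-38.4,"tz":0,"spin":0.02,"jaw":0.35}
    - {"tx":-19.6,"ty":-38.4,"tz":0,"spin":0.02,"jaw":0.35}
    - {"tx":-19.6,"ty":-38.4,"tz":0,"spin":0.02,"jaw":0.35}
    - {"tx":-19.6,"ty":-38.4,"tz":0,"spin":0.02,"jaw":0.35}
    - {"tx":-19.6,"ty":-38.4,"tz":0,"spin":0.02,"jaw":0.35}
    - {"tx":-19.6,"ty":-38.4,"tz":0,"spin":0.01,"jaw":0.35}

```text
time: 10.1
tcp_pos: [429.3, -106.4, 141.1]
tcp_rot: [179.9, 0.1, 106.6]
contact_force: [0.9, 0.3, -0.0]
opening: 62.0
grip_force: 0.0
```

Run:
```python
from plant import get_image
import cv2
d=get_image("side");cv2.imwrite("pics/s1.png",cv2.resize(d["color"][:,:,::-1],(800,600)))
```

```text
(no output)
```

View pics/s1.png

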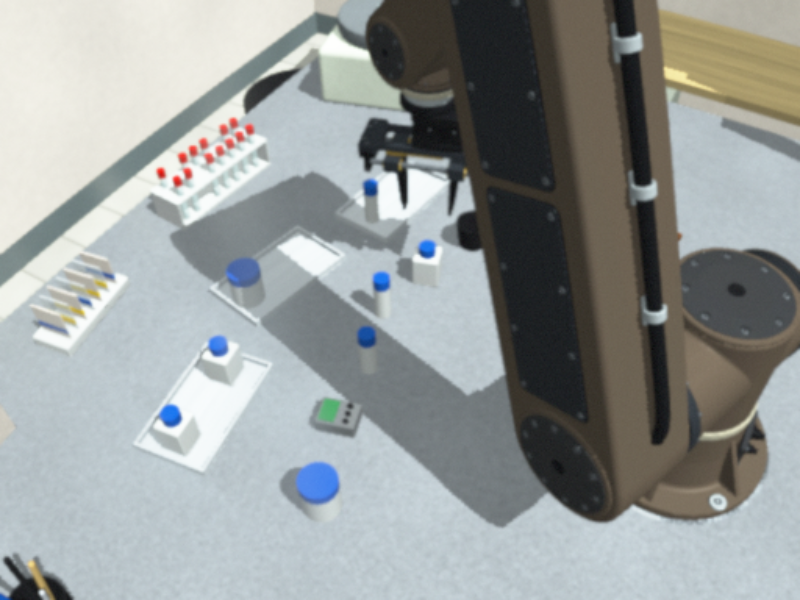

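The picture shows bottle b standing upright in its tray at (220,362) and the gripper above bottle a. Next I'll grasp a.

jog_arm:
  plan:
    - {"tx":0,"ty":0,"tz":-30,"spin":0,"jaw":0.35}
    - {"tx":0,"ty":0,"tz":-30,"spin":0,"jaw":0.35}
    - {"tx":0,"ty":0,"tz":-30,"spin":0,"jaw":0.35}
    - {"tx":0,"ty":0,"tz":-20,"spin":0,"jaw":0.35}
    - {"tx":0,"ty":0,"tz":-10,"spin":0,"jaw":0.35}
    - {"tx":0,"ty":0,"tz":0,"spin":0,"jaw":0.35}
    - {"tx":0,"ty":0,"tz":0,"spin":0,"jaw":1}
    - {"tx":0,"ty":0,"tz":0,"spin":0,"jaw":1}

```text
time: 11.15
tcp_pos: [430.1, -105.3, 20.6]
tcp_rot: [179.9, 0.0, 106.5]
contact_force: [-1.0, 0.3, -0.3]
opening: 47.1
grip_force: 0.0
```

jog_arm:
  plan:
    - {"tx":0,"ty":0,"tz":0,"spin":0,"jaw":1}
    - {"tx":0,"ty":0,"tz":0,"spin":0,"jaw":1}
    - {"tx":0,"ty":0,"tz":0,"spin":0,"jaw":1}
    - {"tx":0,"ty":0,"tz":0,"spin":0,"jaw":1}
    - {"tx":0,"ty":0,"tz":20,"spin":0,"jaw":1}
    - {"tx":0,"ty":0,"tz":30,"spin":0,"jaw":1}
    - {"tx":0,"ty":0,"tz":40,"spin":0,"jaw":1}
    - {"tx":0,"ty":0,"tz":40,"spin":0,"jaw":1}

```text
time: 12.15
tcp_pos: [429.5, -105.1, 151.3]
tcp_rot: [-180.0, -0.0, 106.5]
contact_force: [-0.0, -0.8, -1.4]
opening: 39.8
grip_force: 30.0
```

jog_arm:
  plan:
    - {"tx":18.5,"ty":45,"tz":0,"spin":-0.02,"jaw":1}
    - {"tx":18.5,"ty":45,"tz":0,"spin":-0.02,"jaw":1}
    - {"tx":18.5,"ty":45,"tz":0,"spin":-0.02,"jaw":1}
    - {"tx":18.5,"ty":45,"tz":0,"spin":-0.02,"jaw":1}
    - {"tx":18.5,"ty":45,"tz":0,"spin":-0.02,"jaw":1}
    - {"tx":18.5,"ty":45,"tz":0,"spin":-0.02,"jaw":1}
    - {"tx":18.5,"ty":45,"tz":0,"spin":-0.02,"jaw":1}
    - {"tx":18.5,"ty":45,"tz":0,"spin":-0.01,"jaw":1}

```text
time: 13.15
tcp_pos: [578.0, 256.4, 149.9]
tcp_rot: [-180.0, 0.0, 97.9]
contact_force: [0.9, 0.2, -1.0]
opening: 39.8
grip_force: 30.0
```

jog_arm:
  plan:
    - {"tx":0.7,"ty":4.7,"tz":0,"spin":0,"jaw":1}
    - {"tx":0,"ty":0,"tz":-30,"spin":0,"jaw":1}
    - {"tx":0,"ty":0,"tz":-40,"spin":0,"jaw":1}
    - {"tx":0,"ty":0,"tz":-30,"spin":0,"jaw":1}
    - {"tx":0,"ty":0,"tz":-15,"spin":0,"jaw":1}
    - {"tx":0,"ty":0,"tz":-7,"spin":0,"jaw":1}
    - {"tx":0,"ty":0,"tz":-3,"spin":0,"jaw":1}
    - {"tx":0,"ty":0,"tz":-1,"spin":0,"jaw":1}

```text
time: 14.15
tcp_pos: [578.9, 259.6, 24.7]
tcp_rot: [179.9, -0.0, 97.9]
contact_force: [0.3, 0.0, -0.4]
opening: 40.1
grip_force: 30.0
```

jog_arm:
  plan:
    - {"tx":0,"ty":0,"tz":-0.5,"spin":0,"jaw":1}
    - {"tx":0,"ty":0,"tz":-0.4,"spin":0,"jaw":1}
    - {"tx":0,"ty":0,"tz":-0.3,"spin":0,"jaw":1}
    - {"tx":0,"ty":0,"tz":0,"spin":0,"jaw":1}
    - {"tx":0,"ty":0,"tz":0,"spin":0,"jaw":1}
    - {"tx":0,"ty":0,"tz":0,"spin":0,"jaw":1}
    - {"tx":0,"ty":0,"tz":0,"spin":0,"jaw":1}
    - {"tx":0,"ty":0,"tz":0,"spin":0,"jaw":1}

```text
time: 15.15
tcp_pos: [578.7, 259.6, 23.5]
tcp_rot: [180.0, -0.0, 97.9]
contact_force: [-1.8, 0.4, 5.1]
opening: 39.9
grip_force: 30.0
```

jog_arm:
  plan:
    - {"tx":0,"ty":0,"tz":0,"spin":0,"jaw":0.4}
    - {"tx":0,"ty":0,"tz":0,"spin":0,"jaw":0.35}
    - {"tx":0,"ty":0,"tz":0,"spin":0,"jaw":0.35}
    - {"tx":0,"ty":0,"tz":0,"spin":0,"jaw":0.35}
    - {"tx":0,"ty":0,"tz":17.2,"spin":0,"jaw":0.35}
    - {"tx":0,"ty":0,"tz":30,"spin":0,"jaw":0.35}
    - {"tx":0,"ty":0,"tz":40,"spin":0,"jaw":0.35}
    - {"tx":0,"ty":0,"tz":30,"spin":0,"jaw":0.35}

```text
time: 16.15
tcp_pos: [578.8, 259.7, 142.9]
tcp_rot: [179.9, -0.0, 97.9]
contact_force: [-0.7, -0.4, 0.2]
opening: 61.6
grip_force: 0.0
```

jog_arm:
  plan:
    - {"tx":-37,"ty":7.6,"tz":0,"spin":0,"jaw":0.2}
    - {"tx":-37,"ty":7.6,"tz":0,"spin":0,"jaw":0.2}
    - {"tx":-37,"ty":7.6,"tz":0,"spin":0,"jaw":0.2}
    - {"tx":-37,"ty":7.6,"tz":0,"spin":0,"jaw":0.2}
    - {"tx":-37,"ty":7.6,"tz":0,"spin":0,"jaw":0.2}
    - {"tx":-37.9,"ty":7.7,"tz":0,"spin":0,"jaw":0.2}
    - {"tx":0,"ty":0,"tz":0,"spin":0,"jaw":0.2}
    - {"tx":0,"ty":0,"tz":-20,"spin":0,"jaw":0.2}

```text
time: 17.15
tcp_pos: [357.0, 306.0, 121.6]
tcp_rot: [179.7, -0.1, 98.0]
contact_force: [0.2, -0.4, -0.4]
opening: 76.0
grip_force: 0.0
```

jog_arm:
  plan:
    - {"tx":0,"ty":0,"tz":-30,"spin":0,"jaw":0.2}
    - {"tx":0,"ty":0,"tz":-30,"spin":0,"jaw":0.2}
    - {"tx":0,"ty":0,"tz":-25,"spin":0,"jaw":0.2}
    - {"tx":0,"ty":0,"tz":-15,"spin":0,"jaw":0.2}
    - {"tx":0,"ty":0,"tz":0,"spin":0,"jaw":0.2}
    - {"tx":0,"ty":0,"tz":0,"spin":0,"jaw":1}
    - {"tx":0,"ty":0,"tz":0,"spin":0,"jaw":1}
    - {"tx":0,"ty":0,"tz":0,"spin":0,"jaw":1}

```text
time: 18.15
tcp_pos: [355.9, 305.4, 20.5]
tcp_rot: [179.9, -0.0, 97.9]
contact_force: [-0.1, 0.4, 0.5]
opening: 51.3
grip_force: 0.0
```

jog_arm:
  plan:
    - {"tx":0,"ty":0,"tz":0,"spin":0,"jaw":1}
    - {"tx":0,"ty":0,"tz":0,"spin":0,"jaw":1}
    - {"tx":0,"ty":0,"tz":0,"spin":0,"jaw":1}
    - {"tx":0,"ty":0,"tz":0,"spin":0,"jaw":1}
    - {"tx":0,"ty":0,"tz":20,"spin":0,"jaw":1}
    - {"tx":0,"ty":0,"tz":30,"spin":0,"jaw":1}
    - {"tx":0,"ty":0,"tz":40,"spin":0,"jaw":1}
    - {"tx":0,"ty":0,"tz":40,"spin":0,"jaw":1}

```text
time: 19.15
tcp_pos: [355.4, 305.1, 151.2]
tcp_rot: [-180.0, 0.0, 97.9]
contact_force: [-0.3, 0.1, -0.4]
opening: 49.4
grip_force: 30.0
```

jog_arm:
  plan:
    - {"tx":27.8,"ty":-32.5,"tz":0,"spin":-0.04,"jaw":1}
    - {"tx":27.8,"ty":-32.5,"tz":0,"spin":-0.04,"jaw":1}
    - {"tx":27.8,"ty":-32.5,"tz":0,"spin":-0.04,"jaw":1}
    - {"tx":27.8,"ty":-32.5,"tz":0,"spin":-0.04,"jaw":1}
    - {"tx":27.8,"ty":-32.5,"tz":0,"spin":-0.04,"jaw":1}
    - {"tx":27.8,"ty":-32.5,"tz":0,"spin":-0.04,"jaw":1}
    - {"tx":27.8,"ty":-32.5,"tz":0,"spin":-0.04,"jaw":1}
    - {"tx":27.8,"ty":-32.5,"tz":0,"spin":-0.04,"jaw":1}

```text
time: 20.15
tcp_pos: [578.7, 44.0, 150.0]
tcp_rot: [-180.0, -0.0, 79.5]
contact_force: [-0.5, 0.2, -0.7]
opening: 49.5
grip_force: 30.0
```

jog_arm:
  plan:
    - {"tx":28,"ty":-32.6,"tz":0,"spin":-0.02,"jaw":1}
    - {"tx":28,"ty":-32.6,"tz":0,"spin":0,"jaw":1}
    - {"tx":0,"ty":0,"tz":0,"spin":0,"jaw":1}
    - {"tx":0,"ty":0,"tz":-30,"spin":0,"jaw":1}
    - {"tx":0,"ty":0,"tz":-40,"spin":0,"jaw":1}
    - {"tx":0,"ty":0,"tz":-30,"spin":0,"jaw":1}
    - {"tx":0,"ty":0,"tz":-15,"spin":0,"jaw":1}
    - {"tx":0,"ty":0,"tz":-7,"spin":0,"jaw":1}

```text
time: 21.15
tcp_pos: [633.8, -19.5, 27.7]
tcp_rot: [-180.0, -0.0, 78.5]
contact_force: [-0.2, -0.7, 0.1]
opening: 49.9
grip_force: 30.0
```

jog_arm:
  plan:
    - {"tx":0,"ty":0,"tz":-2,"spin":0,"jaw":1}
    - {"tx":0,"ty":0,"tz":-1,"spin":0,"jaw":1}
    - {"tx":0,"ty":0,"tz":-1,"spin":0,"jaw":1}
    - {"tx":0,"ty":0,"tz":-0.5,"spin":0,"jaw":1}
    - {"tx":0,"ty":0,"tz":-0.4,"spin":0,"jaw":1}
    - {"tx":0,"ty":0,"tz":-0.3,"spin":0,"jaw":1}
    - {"tx":0,"ty":0,"tz":0,"spin":0,"jaw":1}
    - {"tx":0,"ty":0,"tz":0,"spin":0,"jaw":1}

```text
time: 22.15
tcp_pos: [634.1, -20.0, 23.5]
tcp_rot: [180.0, -0.0, 78.5]
contact_force: [-1.7, 0.9, 6.1]
opening: 49.9
grip_force: 30.0
```

jog_arm:
  plan:
    - {"tx":0,"ty":0,"tz":0,"spin":0,"jaw":0.35}
    - {"tx":0,"ty":0,"tz":0,"spin":0,"jaw":0.3}
    - {"tx":0,"ty":0,"tz":0,"spin":0,"jaw":0.3}
    - {"tx":0,"ty":0,"tz":0,"spin":0,"jaw":0.3}
    - {"tx":0,"ty":0,"tz":17.2,"spin":0,"jaw":0.3}
    - {"tx":0,"ty":0,"tz":30,"spin":0,"jaw":0.3}
    - {"tx":0,"ty":0,"tz":40,"spin":0,"jaw":0.3}
    - {"tx":0,"ty":0,"tz":30,"spin":0,"jaw":0.3}

```text
time: 23.15
tcp_pos: [634.3, -20.0, 142.9]
tcp_rot: [179.9, -0.0, 78.5]
contact_force: [-0.6, -0.2, 0.3]
opening: 66.8
grip_force: 0.0
```

jog_arm:
  plan:
    - {"tx":-30,"ty":2,"tz":0,"spin":0,"jaw":0.45}
    - {"tx":-30,"ty":2,"tz":0,"spin":0,"jaw":0.45}
    - {"tx":-30,"ty":2,"tz":0,"spin":0,"jaw":0.45}
    - {"tx":-30,"ty":2,"tz":0,"spin":0,"jaw":0.45}
    - {"tx":-30,"ty":2,"tz":0,"spin":0,"jaw":0.45}
    - {"tx":-31.2,"ty":1.9,"tz":0,"spin":0,"jaw":0.45}
    - {"tx":0,"ty":0,"tz":0,"spin":0,"jaw":0.45}
    - {"tx":0,"ty":0,"tz":-20,"spin":0,"jaw":0.45}

```text
time: 24.15
tcp_pos: [454.5, -8.3, 121.6]
tcp_rot: [179.7, -0.0, 78.5]
contact_force: [0.4, -0.2, 0.0]
opening: 52.6
grip_force: 0.0
```

jog_arm:
  plan:
    - {"tx":0,"ty":0,"tz":-30,"spin":0,"jaw":0.45}
    - {"tx":0,"ty":0,"tz":-30,"spin":0,"jaw":0.45}
    - {"tx":0,"ty":0,"tz":-25,"spin":0,"jaw":0.45}
    - {"tx":0,"ty":0,"tz":-15,"spin":0,"jaw":0.45}
    - {"tx":0,"ty":0,"tz":0,"spin":0,"jaw":0.45}
    - {"tx":0,"ty":0,"tz":0,"spin":0,"jaw":1}
    - {"tx":0,"ty":0,"tz":0,"spin":0,"jaw":1}
    - {"tx":0,"ty":0,"tz":0,"spin":0,"jaw":1}

```text
time: 25.15
tcp_pos: [453.1, -8.1, 20.5]
tcp_rot: [179.9, -0.0, 78.5]
contact_force: [-0.1, 0.5, 0.4]
opening: 27.7
grip_force: 0.0
```

jog_arm:
  plan:
    - {"tx":0,"ty":0,"tz":0,"spin":0,"jaw":1}
    - {"tx":0,"ty":0,"tz":0,"spin":0,"jaw":1}
    - {"tx":0,"ty":0,"tz":0,"spin":0,"jaw":1}
    - {"tx":0,"ty":0,"tz":0,"spin":0,"jaw":1}
    - {"tx":0,"ty":0,"tz":20,"spin":0,"jaw":1}
    - {"tx":0,"ty":0,"tz":30,"spin":0,"jaw":1}
    - {"tx":0,"ty":0,"tz":40,"spin":0,"jaw":1}
    - {"tx":0,"ty":0,"tz":40,"spin":0,"jaw":1}

```text
time: 26.15
tcp_pos: [452.5, -8.0, 151.2]
tcp_rot: [-180.0, 0.0, 78.5]
contact_force: [-0.2, -0.2, -0.8]
opening: 24.7
grip_force: 30.0
```

jog_arm:
  plan:
    - {"tx":13.6,"ty":-37,"tz":0,"spin":0.01,"jaw":1}
    - {"tx":13.6,"ty":-37,"tz":0,"spin":0.01,"jaw":1}
    - {"tx":13.6,"ty":-37,"tz":0,"spin":0.01,"jaw":1}
    - {"tx":13.6,"ty":-37,"tz":0,"spin":0.01,"jaw":1}
    - {"tx":13.6,"ty":-37,"tz":0,"spin":0.01,"jaw":1}
    - {"tx":13.6,"ty":-37,"tz":0,"spin":0.01,"jaw":1}
    - {"tx":13.6,"ty":-37,"tz":0,"spin":0.01,"jaw":1}
    - {"tx":13.6,"ty":-37,"tz":0,"spin":0.01,"jaw":1}

```text
time: 27.15
tcp_pos: [561.8, -305.3, 149.9]
tcp_rot: [-180.0, -0.0, 83.1]
contact_force: [-0.5, 0.4, -0.3]
opening: 24.8
grip_force: 30.0
```

jog_arm:
  plan:
    - {"tx":0,"ty":0,"tz":0,"spin":0,"jaw":1}
    - {"tx":0,"ty":0,"tz":0,"spin":0,"jaw":1}
    - {"tx":0,"ty":0,"tz":-30,"spin":0,"jaw":1}
    - {"tx":0,"ty":0,"tz":-40,"spin":0,"jaw":1}
    - {"tx":0,"ty":0,"tz":-30,"spin":0,"jaw":1}
    - {"tx":0,"ty":0,"tz":-15,"spin":0,"jaw":1}
    - {"tx":0,"ty":0,"tz":-7,"spin":0,"jaw":1}
    - {"tx":0,"ty":0,"tz":0,"spin":0,"jaw":1}

```text
time: 28.15
tcp_pos: [561.8, -304.0, 28.4]
tcp_rot: [180.0, 0.0, 83.1]
contact_force: [0.5, -0.6, -0.1]
opening: 24.9
grip_force: 30.0
```

jog_arm:
  plan:
    - {"tx":0,"ty":0,"tz":-2,"spin":0,"jaw":1}
    - {"tx":0,"ty":0,"tz":-1,"spin":0,"jaw":1}
    - {"tx":0,"ty":0,"tz":-1,"spin":0,"jaw":1}
    - {"tx":0,"ty":0,"tz":-0.5,"spin":0,"jaw":1}
    - {"tx":0,"ty":0,"tz":-0.4,"spin":0,"jaw":1}
    - {"tx":0,"ty":0,"tz":-0.3,"spin":0,"jaw":1}
    - {"tx":0,"ty":0,"tz":0,"spin":0,"jaw":1}
    - {"tx":0,"ty":0,"tz":0,"spin":0,"jaw":1}

```text
time: 29.15
tcp_pos: [561.7, -304.1, 23.4]
tcp_rot: [180.0, 0.0, 83.0]
contact_force: [-1.0, 1.1, 7.1]
opening: 24.6
grip_force: 30.0
```

jog_arm:
  plan:
    - {"tx":0,"ty":0,"tz":0,"spin":0,"jaw":0.6}
    - {"tx":0,"ty":0,"tz":0,"spin":0,"jaw":0.5}
    - {"tx":0,"ty":0,"tz":0,"spin":0,"jaw":0.45}
    - {"tx":0,"ty":0,"tz":0,"spin":0,"jaw":0.45}
    - {"tx":0,"ty":0,"tz":17.2,"spin":0,"jaw":0.45}
    - {"tx":0,"ty":0,"tz":30,"spin":0,"jaw":0.45}
    - {"tx":0,"ty":0,"tz":40,"spin":0,"jaw":0.45}
    - {"tx":0,"ty":0,"tz":30,"spin":0,"jaw":0.45}

```text
time: 30.15
tcp_pos: [561.9, -304.2, 142.9]
tcp_rot: [179.9, 0.1, 83.0]
contact_force: [0.4, -0.6, 0.2]
opening: 52.5
grip_force: 0.0
```

jog_arm:
  plan:
    - {"tx":-14.5,"ty":39.6,"tz":0,"spin":0,"jaw":0.45}
    - {"tx":-14.5,"ty":39.6,"tz":0,"spin":0,"jaw":0.45}
    - {"tx":-14.5,"ty":39.6,"tz":0,"spin":0,"jaw":0.45}
    - {"tx":-14.5,"ty":39.6,"tz":0,"spin":0,"jaw":0.45}
    - {"tx":-14.5,"ty":39.6,"tz":0,"spin":0,"jaw":0.45}
    - {"tx":-14.5,"ty":39.6,"tz":0,"spin":0,"jaw":0.45}
    - {"tx":-14.5,"ty":39.6,"tz":0,"spin":0,"jaw":0.45}
    - {"tx":-14.5,"ty":39.6,"tz":0,"spin":0,"jaw":0.45}

```text
time: 31.15
tcp_pos: [445.3, 13.9, 141.1]
tcp_rot: [179.9, -0.0, 83.0]
contact_force: [1.0, 0.1, 0.8]
opening: 52.8
grip_force: 0.0
```

jog_arm:
  plan:
    - {"tx":-14.5,"ty":39.6,"tz":0,"spin":0,"jaw":0.45}
    - {"tx":-14.5,"ty":39.6,"tz":0,"spin":0,"jaw":0.45}
    - {"tx":0,"ty":0,"tz":0,"spin":0,"jaw":0.45}
    - {"tx":0,"ty":0,"tz":-20,"spin":0,"jaw":0.45}
    - {"tx":0,"ty":0,"tz":-30,"spin":0,"jaw":0.45}
    - {"tx":0,"ty":0,"tz":-30,"spin":0,"jaw":0.45}
    - {"tx":0,"ty":0,"tz":-25,"spin":0,"jaw":0.45}
    - {"tx":0,"ty":0,"tz":-15,"spin":0,"jaw":0.45}

```text
time: 32.15
tcp_pos: [417.2, 91.2, 19.4]
tcp_rot: [180.0, 0.0, 83.0]
contact_force: [0.7, 0.2, 0.6]
opening: 52.1
grip_force: 0.0
```

jog_arm:
  plan:
    - {"tx":0,"ty":0,"tz":0,"spin":0,"jaw":1}
    - {"tx":0,"ty":0,"tz":0,"spin":0,"jaw":1}
    - {"tx":0,"ty":0,"tz":0,"spin":0,"jaw":1}
    - {"tx":0,"ty":0,"tz":0,"spin":0,"jaw":1}
    - {"tx":0,"ty":0,"tz":0,"spin":0,"jaw":1}
    - {"tx":0,"ty":0,"tz":0,"spin":0,"jaw":1}
    - {"tx":0,"ty":0,"tz":20,"spin":0,"jaw":1}
    - {"tx":0,"ty":0,"tz":30,"spin":0,"jaw":1}

```text
time: 33.15
tcp_pos: [416.3, 91.9, 70.4]
tcp_rot: [-179.9, 0.0, 83.0]
contact_force: [0.8, 0.2, -0.1]
opening: 24.8
grip_force: 30.0
```

jog_arm:
  plan:
    - {"tx":0,"ty":0,"tz":40,"spin":0,"jaw":1}
    - {"tx":0,"ty":0,"tz":40,"spin":0,"jaw":1}
    - {"tx":15.2,"ty":-33.6,"tz":0,"spin":0,"jaw":1}
    - {"tx":15.2,"ty":-33.6,"tz":0,"spin":0,"jaw":1}
    - {"tx":15.2,"ty":-33.6,"tz":0,"spin":0,"jaw":1}
    - {"tx":15.2,"ty":-33.6,"tz":0,"spin":0,"jaw":1}
    - {"tx":15.2,"ty":-33.6,"tz":0,"spin":0,"jaw":1}
    - {"tx":15.2,"ty":-33.6,"tz":0,"spin":0,"jaw":1}

```text
time: 34.15
tcp_pos: [508.1, -110.8, 150.3]
tcp_rot: [180.0, 0.0, 83.0]
contact_force: [0.3, 0.4, -0.5]
opening: 24.5
grip_force: 30.0
```

jog_arm:
  plan:
    - {"tx":15.2,"ty":-33.6,"tz":0,"spin":0,"jaw":1}
    - {"tx":15.2,"ty":-33.6,"tz":0,"spin":0,"jaw":1}
    - {"tx":15.2,"ty":-33.6,"tz":0,"spin":0,"jaw":1}
    - {"tx":15.2,"ty":-33.6,"tz":0,"spin":0,"jaw":1}
    - {"tx":0,"ty":0,"tz":0,"spin":0,"jaw":1}
    - {"tx":0,"ty":0,"tz":0,"spin":0,"jaw":1}
    - {"tx":0,"ty":0,"tz":-30,"spin":0,"jaw":1}
    - {"tx":0,"ty":0,"tz":-40,"spin":0,"jaw":1}

```text
time: 35.15
tcp_pos: [568.8, -243.1, 80.4]
tcp_rot: [179.9, 0.0, 83.1]
contact_force: [0.4, 0.5, -1.3]
opening: 24.7
grip_force: 30.0
```

jog_arm:
  plan:
    - {"tx":0,"ty":0,"tz":-30,"spin":0,"jaw":1}
    - {"tx":0,"ty":0,"tz":-15,"spin":0,"jaw":1}
    - {"tx":0,"ty":0,"tz":-7,"spin":0,"jaw":1}
    - {"tx":0,"ty":0,"tz":-2,"spin":0,"jaw":1}
    - {"tx":0,"ty":0,"tz":-1,"spin":0,"jaw":1}
    - {"tx":0,"ty":0,"tz":-0.5,"spin":0,"jaw":1}
    - {"tx":0,"ty":0,"tz":0,"spin":0,"jaw":1}
    - {"tx":0,"ty":0,"tz":0,"spin":0,"jaw":1}

```text
time: 36.15
tcp_pos: [568.7, -244.1, 24.6]
tcp_rot: [180.0, 0.0, 83.0]
contact_force: [1.4, -0.9, -0.2]
opening: 24.6
grip_force: 30.0
```

jog_arm:
  plan:
    - {"tx":0,"ty":0,"tz":-0.5,"spin":0,"jaw":1}
    - {"tx":0,"ty":0,"tz":-0.5,"spin":0,"jaw":1}
    - {"tx":0,"ty":0,"tz":-0.4,"spin":0,"jaw":1}
    - {"tx":0,"ty":0,"tz":-0.3,"spin":0,"jaw":1}
    - {"tx":0,"ty":0,"tz":0,"spin":0,"jaw":1}
    - {"tx":0,"ty":0,"tz":0,"spin":0,"jaw":1}
    - {"tx":0,"ty":0,"tz":0,"spin":0,"jaw":1}
    - {"tx":0,"ty":0,"tz":0,"spin":0,"jaw":1}

```text
time: 37.15
tcp_pos: [568.7, -244.1, 23.7]
tcp_rot: [180.0, 0.0, 83.0]
contact_force: [-2.6, 2.3, 11.6]
opening: 25.0
grip_force: 30.0
```

jog_arm:
  plan:
    - {"tx":0,"ty":0,"tz":0,"spin":0,"jaw":0.6}
    - {"tx":0,"ty":0,"tz":0,"spin":0,"jaw":0.5}
    - {"tx":0,"ty":0,"tz":0,"spin":0,"jaw":0.45}
    - {"tx":0,"ty":0,"tz":0,"spin":0,"jaw":0.45}
    - {"tx":0,"ty":0,"tz":17,"spin":0,"jaw":0.45}
    - {"tx":0,"ty":0,"tz":40,"spin":0,"jaw":0.45}
    - {"tx":0,"ty":0,"tz":50,"spin":0,"jaw":0.45}
    - {"tx":0,"ty":0,"tz":50,"spin":0,"jaw":0.45}

```text
time: 38.15
tcp_pos: [568.5, -244.0, 182.5]
tcp_rot: [180.0, 0.0, 83.0]
contact_force: [0.4, 0.2, -0.2]
opening: 52.3
grip_force: 0.0
```

jog_arm:
  plan:
    - {"tx":-35,"ty":-35,"tz":5,"spin":0,"jaw":0.45}
    - {"tx":-35,"ty":-35,"tz":5,"spin":0,"jaw":0.45}
    - {"tx":-35,"ty":-35,"tz":5,"spin":0,"jaw":0.45}
    - {"tx":-35,"ty":-35,"tz":5,"spin":0,"jaw":0.45}
    - {"tx":-35,"ty":-35,"tz":5,"spin":0,"jaw":0.45}
    - {"tx":-35,"ty":-35,"tz":0,"spin":0,"jaw":0.45}
    - {"tx":-35,"ty":-35,"tz":0,"spin":0,"jaw":0.45}
    - {"tx":-35,"ty":-35,"tz":0,"spin":0,"jaw":0.45}

```text
time: 39.15
tcp_pos: [287.3, -525.1, 206.2]
tcp_rot: [180.0, 0.1, 83.0]
contact_force: [0.8, -1.0, -0.2]
opening: 52.1
grip_force: 0.0
```

Run:
```python
from plant import get_image
import cv2
for n in("side","top"):
    d=get_image(n);cv2.imwrite(f"pics/{n}9.png",cv2.resize(d["color"][:,:,::-1],(800,600),interpolation=cv2.INTER_CUBIC))
```

```text
(no output)
```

View pics/side9.png

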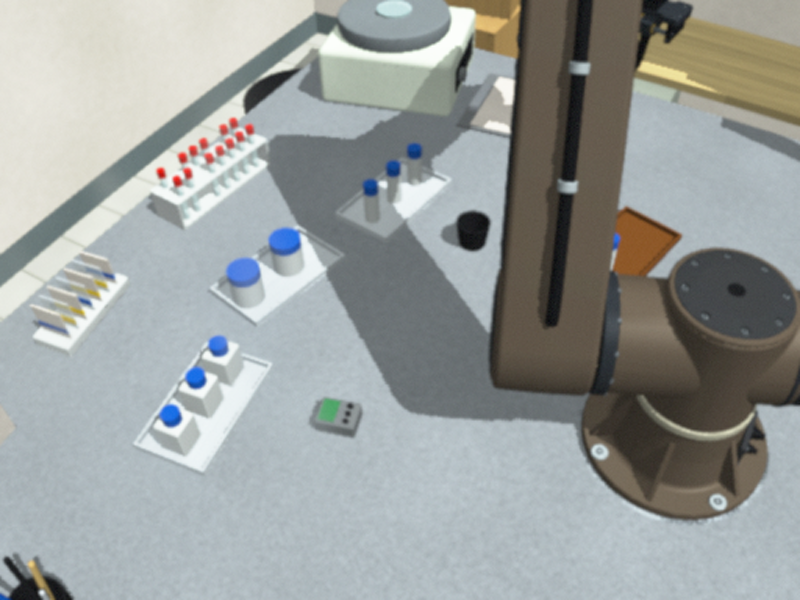

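View pics/top9.png

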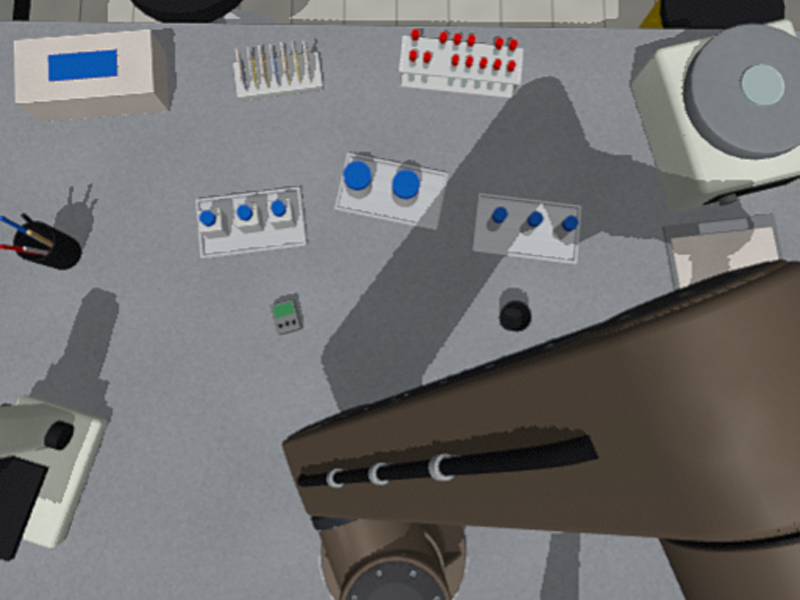

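All five containers stand upright in the right trays: bottles at (245,213) and (279,208), pot at (405,183), vials at (535,219) and (569,223) in the top view. The timer (286,316) and cup (515,316) have not moved.

```bash
python3 -c "
from plant import arm
print(arm.job_done())"
```

```text
the job is handed in; nothing more can be done
None
```

All five containers are standing upright in their matching trays, the timer and cup were left where they were, and the job was handed in at about 39 s.

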